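Load the drilling fixture and hold its spring-return drill guide at the mark

TASK

Lay the 40 mm square, 85 mm long aluminium profile offcut flat and fully down in the pocket of the drilling fixture and let go of it, leaving the other two offcuts where they lie. Then take the black pull bar of the fixture's spring-return carriage, draw the carriage out over the offcut until its pointer stands level with the blade of the mark clip, and finish with the gripper still holding it there: it springs back if let go.

Things in the scene. Friction and masses are not known exactly. Their poses are not given: they have to be found in the camera images.
- offcut_center (a point): centre (half-way up) of the workpiece: a grey sawn piece of T-slot aluminium profile, 40 mm square in section, 85 mm long along its y axis, 0.16 kg nominal; it lies loose on the bench left of the fixture, centre 20 mm above the bench, with two other offcuts of other section and length near it
- offcut_long_center (a point): centre (half-way up) of a bystander: profile offcut 30 mm square, 120 mm long (its y axis); does not belong in the pocket; leave it
- offcut_thick_center (a point): centre (half-way up) of a bystander: profile offcut 45 mm square, 70 mm long (its y axis); does not fit the pocket; leave it
- fixture: drilling fixture, fixed to the bench. Origin: on the bench surface below the pocket's centre; x points away from the robot along the side rails (within 13 degrees of world x), y left, z up. Base plate x -135 to +145 mm, y -97 to +118 mm. Rails at y +-75 mm (20 mm wide), 30 mm high, with spring tubes on their near halves up to 51 mm high. With the carriage home nothing is above the pocket
- pocket (a point): centre of the pocket floor, 6 mm above the bench; axes as the fixture's. Pocket: recess in the grey nest block, 44 mm in x by 89 mm in y, rim 18 mm above the bench, steep lead-in chamfer 3.5 mm wide, 7 mm high; nest outside 70 x 116 mm. The offcut goes in with its length along y and, seated, has its centre 26 mm and its top 46 mm above the bench
- carriage (a joint): travel of the spring-return carriage in m: 0 = home (far end), grows as it is drawn along fixture -x, towards the robot, to 0.100 at the stop. Spring 2.4 N at 0, 6 N at 0.09; gripper and arm yield a few mm to it. It is an aluminium bridge on the rails, plate 52 to 58 mm above the bench, front edge at fixture x +65 mm when home; it passes 6 mm over a seated offcut and jams on one not down
- handle (a point): centre of the carriage's black pull bar, 90 mm above the bench, at fixture x +113 mm, y 0 when home; moves with the carriage; axes as the fixture's. The bar is 12 mm thick in x, 100 mm long in y, 16 mm high, 24 mm clear above the carriage plate on two posts 40 mm to each side of its middle; pinch it from above across its 12 mm
- pointer (a point): tip of the small steel pointer that sticks out from the left (+y) end of the carriage, 58 mm above the bench, at fixture x +118 mm, y +101 mm when home; moves with the carriage; axes as the fixture's
- mark (a point): top of the upright steel blade (3 mm thick in x, 12 mm wide in y) of the mark clip on the base plate's left ledge, at its edge by the pointer's path, 58 mm above the bench; axes as the fixture's. Fixed, 65 to 90 mm nearer the robot than the home pointer; carriage travel to the mark = distance from home pointer to mark along fixture x

How it is judged (in metres and radians):
On the way, in this order (a step that is already met when the one before it is completed fails the run):
1. the 40 mm offcut lies flat and fully down in the pocket, let go, with the carriage still home (z of offcut_center in the frame of fixture between 0.024 and 0.028 m and x of offcut_center in the frame of fixture between -0.004 and 0.004 m and y of offcut_center in the frame of fixture between -0.004 and 0.004 m and angle between the y axis of offcut_center and the y axis of fixture, either way round below 0.09 rad and contact force between the fingers and offcut below 0.1 N and value of joint carriage below 0.01 m), for 0.3 s.
2. the carriage is held by the gripper with its pointer level with the mark, the offcut still seated (z of offcut_center in the frame of fixture between 0.024 and 0.028 m and x of offcut_center in the frame of fixture between -0.004 and 0.004 m and y of offcut_center in the frame of fixture between -0.004 and 0.004 m and angle between the y axis of offcut_center and the y axis of fixture, either way round below 0.09 rad and x of pointer in the frame of mark between -0.004 and 0.004 m and velocity of joint carriage between -0.01 and 0.01 m/s and contact force between the fingers and carriage above 3 N), for 0.5 s.
At the end, for the whole second after the job is handed in: Offcut let go in the pocket: centre within 4 mm of the pocket centre, height within 2 mm, square within 5 degrees. Pointer within 4 mm of the mark along the rails, at rest, fingers bearing on the carriage with over 3 N (all of step 2 and contact force between the fingers and offcut below 0.1 N); the arm keeps its last pose, push and grip.
It fails at once if one of the other two offcuts is moved by more than 30 mm (distance of any of offcut_long_center, offcut_thick_center from where it was at the start of the episode above 0.03 m).
It also fails if it takes over 51 s, if anything falls off the work surface, if the arm or the gripper's body presses on something with over 40 N, if the wrist force passes 120 N, or if a joint passes its speed limit or range.

ROBOT

A 6-joint arm with a two-finger parallel gripper is mounted at the origin on a cart in front of the work surface, level with it; the furniture and walls round the work are solid. World frame = base frame: x ahead of the robot, y to its left, z up, the work surface at z = 0. Lengths are in m, angles in degrees, forces in N, time in s.
With the tool pointing down it reaches from about 0.3 to 0.75 m from the base axis. Payload 8.5 kg.
Tool frame: the origin (TCP) lies at the very end of the fingers, on their centre line; the grasp point (between the pads) lies 19 mm behind it (grip_point_offset is the distance from the TCP to the grasp point, in m); z points along the fingers, y is the line along which they close (so a half turn about z gives the same grasp; the last joint's range is limited). The gripper opens to 88 mm and grips with 3 to 60 N. Pads are 18 mm wide; open, the fingers measure 123 mm over their backs; the gripper's body (75 mm by 187 mm) begins 45 mm behind the grasp point.
Start: joints at [-86.19, 21.807, 74.336, -0, 83.858, -12.336], TCP at [0.153, -0.528, 0.239] pointing down, gripper open.
Joint ranges: [-178.18, 178.18], [-50.72, 133.34], [12.68, 142.11], [-81.47, 261.47], [9.98, 163.14], [-165.26, 165.26]. Speed limits (degrees/s): [136.94, 136.94, 180, 180, 180, 180].

INTERFACE

Orientations are given as [roll, pitch, yaw] about the fixed x, y, z axes, in that order (R = Rz(yaw) Ry(pitch) Rx(roll)).
In Python, from station import read_state, read_camera, camera_info, hand_in, grip_point_offset gives the robot as it stands.
- The arm moves only by the tool move_arm, never from a script. Its argument "moves" is a list of rows, each an object of numbers: "x", "y", "z": the shift along the tool's x, y, z each as a share of 15 cm, from -1 to 1; "yaw": the turn about the tool's z as a share of 45 degrees, from -1 to 1; "jaw": the opening in per cent of the stroke, from 0 (shut) to 100 (fully open). In form: [{"x": .., "y": .., "z": .., "yaw": .., "jaw": ..}, ...]. A call has 1 to 20 rows; each row is the pose to reach, as a shift and turn from the pose commanded when the call began, along the tool's axes at that moment; what a row does not reach only later rows make up. A row lasts 1/10 s, in which the tool goes at most 50 mm and 8.59 degrees, less where a joint would pass 70% of its speed; a pose out of reach is approached as far as the arm can. A call with a number of a shift or a turn outside -1 to 1 is refused whole. A call with a gripper value outside its range is refused whole. The fingers move at their own pace and stop on an object; the grip force is fixed at half the most. Time passes only in rows, so rows that repeat a pose let the fingers close. It gives the time, the measured TCP pose, the force, the opening and the grip force at its end, in the units of the state.
- read_state(): the state, without advancing time (a new reading comes with each control period).
- read_camera(name): name is "scene" or "top"; returns (picture, depth): 400x640x3 uint8, red, green, blue; 400x640 float32, m along the optical axis (not along the pixel's ray), 0 where there is no reading.
- camera_info(name): a dict with "fx", "fy", "cx", "cy" (pixels), "dist" ([k1, k2, p1, p2, k3] as OpenCV has them; the pictures are not rectified), "pose" (4x4, takes a point from camera to world coordinates). Camera axes: x right, y down, z forward; pixel columns grow to the right and rows downward; lengths in m; the calibration is good to about 2 mm. A picture is of the moment at which its call begins. camera_info takes no time and is no camera call.
- hand_in(): hands the job in; it is judged then, once.
The state is a dict: "time": time; "joints": joint angles; "qd": joint speeds; "joint_efforts": joint torques, N m; "eef_pos": TCP position; "ee_rot": TCP orientation; "force": force on the tool from outside, world axes, zero at the start; "moment": the same for the moment, N m; "width": finger opening in m; "gripper_force": force on a finger pad.
Only numpy, scipy, OpenCV 4.12 (cv2) and the standard library are available. Lean on these libraries where they do the work, as an engineer would, in place of code of your own. Each camera call takes 0.05 s, during which the arm holds its last target. There are 200 camera calls.

## Working session

There is one attempt and no reset: what is moved stays moved. The work goes in short steps, Python scripts to look and compute and a tool call to move; the robot and the scene stay as the last step left them, time stands still between calls to the robot, and variables do not carry over. Pictures are saved under pics/ and viewed, at most 10 in all, crops included, and the job is handed in when it is done.

Besides the shell and the picture viewer there is one more tool, called after "Request:" by a JSON object that holds its "op" and its "data". move_arm: Moves the arm, as the interface text tells. Its arguments: {"type":"object","properties":{"moves":{"type":"array","items":{"type":"object","properties":{"x":{"type":"number","minimum":-1,"maximum":1},"y":{"type":"number","minimum":-1,"maximum":1},"z":{"type":"number","minimum":-1,"maximum":1},"yaw":{"type":"number","minimum":-1,"maximum":1},"jaw":{"type":"number"}}}}},"required":["moves"]}

```bash
mkdir -p pics; ls
cat > h.py <<'E'
import numpy as np, cv2
from station import *
def world(name,depth=None):
    i=camera_info(name);K=np.array([[i['fx'],0,i['cx']],[0,i['fy'],i['cy']],[0,0,1]]);return K,np.array(i['dist'],float),np.array(i['pose'])
def rays(name,px):
    K,d,T=world(name);u=cv2.undistortPoints(np.array(px,float).reshape(-1,1,2),K,d).reshape(-1,2)
    return T[:3,3],np.c_[u,np.ones(len(u))]@T[:3,:3].T
def plane(name,px,z):
    o,r=rays(name,px);return o+r*((z-o[2])/r[:,2])[:,None]
def cloud(name,dep):
    h,w=dep.shape;g=np.stack(np.meshgrid(np.arange(w),np.arange(h)),-1).reshape(-1,2)
    o,r=rays(name,g);return (o+r*dep.reshape(-1,1)).reshape(h,w,3)
E
python3 - <<'E'
from h import *
for n in('top','scene'):
    p,d=read_camera(n);np.savez(f'{n}0.npz',p=p,d=d);cv2.imwrite(f'pics/{n}0.png',p[...,::-1]);print(n,camera_info(n))
print(read_state(),grip_point_offset)
E
```

```text
pics
top {'fx': 407.4320739017971, 'fy': 407.4320739017971, 'cx': 321.67948107797304, 'cy': 197.71866122005335, 'dist': array([-0.02864283,  0.        ,  0.        ,  0.        ,  0.        ]), 'pose': array([[ 0.00657369, -0.9926935 ,  0.120484  ,  0.41061271],
       [-0.99997757, -0.0063714 ,  0.00206409,  0.21345243],
       [-0.00128135, -0.12049486, -0.99271312,  0.96849244],
       [ 0.        ,  0.        ,  0.        ,  1.        ]])}
scene {'fx': 411.0035742902545, 'fy': 411.0035742902545, 'cx': 320.8718656823716, 'cy': 194.21196085019565, 'dist': array([-0.09090155,  0.        ,  0.        ,  0.        ,  0.        ]), 'pose': array([[-0.53438004, -0.45998994,  0.70911722, -0.1794924 ],
       [-0.84519556,  0.29980997, -0.44244598,  0.65801537],
       [-0.00907971, -0.83577703, -0.54899392,  0.64967943],
       [ 0.        ,  0.        ,  0.        ,  1.        ]])}
{'time': 0.1, 'joints': array([-8.61894409e+01,  2.18371619e+01,  7.43753372e+01,  2.01593318e-03,
        8.38576603e+01, -1.23348545e+01]), 'qd': array([ 0.00741058, -0.14816266, -0.17584878, -0.02001354,  0.07706466,
       -0.01342069]), 'joint_efforts': array([ 2.95868587e-03, -4.38650680e+01, -2.24907786e+01,  7.14343577e-02,
        3.42321361e-02, -7.60666921e-05]), 'eef_pos': array([ 0.15294161, -0.52807576,  0.23822908]), 'ee_rot': array([-1.79931888e+02, -1.69456016e-02,  1.61451865e+01]), 'force': array([ 0.14141251, -0.05636509,  0.41444452]), 'moment': array([-0.00121669,  0.045592  , -0.02250109]), 'gripper_force': 0.0, 'width': 0.08798803357145228} 0.0187
```

View pics/top0.png

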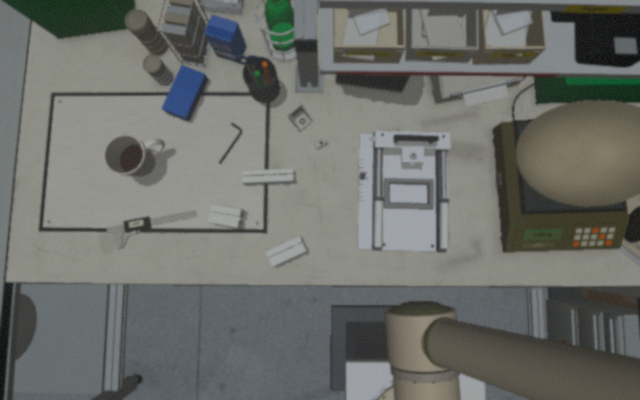

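View pics/scene0.png

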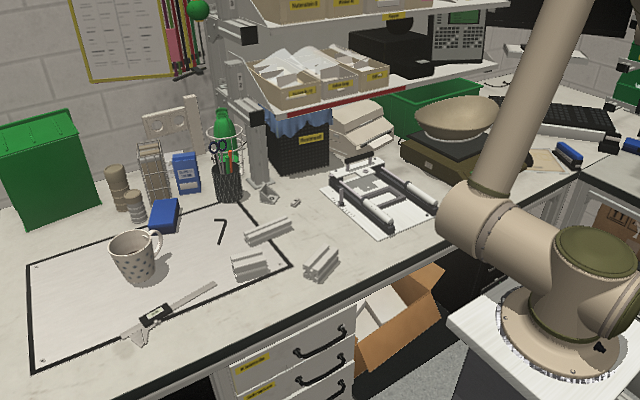

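The top view shows the three offcuts at about (268,177), (226,216) and (286,251), and the fixture around (405,192) with its pocket at (407,193) and bar at (417,138). Next I'll measure them with depth and enlarge a crop.

Run:
```python
from h import *
z=np.load('top0.npz');p,d=z['p'],z['d'];P=cloud('top',d);Z=P[...,2]
print('bench',np.median(Z[190:210,300:340]))
m=((Z>.02)&(Z<.06)).astype(np.uint8);m[:,:200]=0;m[:,310:]=0;m[:160]=0;m[275:]=0
n,l,s,c=cv2.connectedComponentsWithStats(m)
for i in range(1,n):
    if s[i,4]<80: continue
    q=P[l==i];h=np.percentile(q[:,2],80);
    ys,xs=np.nonzero(l==i);w=plane('top',np.c_[xs,ys],h)[:,:2]
    r=cv2.minAreaRect((w*1000).astype(np.float32));print(s[i],c[i],'h',h,r)
# fixture
sub=np.s_[120:260,345:465]
big=cv2.resize(p[sub],None,fx=5,fy=4*1.06,interpolation=cv2.INTER_CUBIC)
big=cv2.resize(p[sub],(514,600),interpolation=cv2.INTER_CUBIC)
cv2.imwrite('pics/fix.png',np.clip(big[...,::-1].astype(float)*1.2,0,255))
hz=(np.clip(Z[sub],-.01,.11)+.01)/.12*255
cv2.imwrite('pics/fixz.png',cv2.applyColorMap(cv2.resize(hz.astype(np.uint8),(514,600),interpolation=0),cv2.COLORMAP_JET))
# bar
def comp(lo,hi):
    m=((Z>lo)&(Z<hi));m[:,:345]=0;m[:,465:]=0;m[:120]=0;m[260:]=0;return m
for lo,hi in((.078,.11),(.046,.064)):
    m=comp(lo,hi);q=P[m];ys,xs=np.nonzero(m);print(lo,m.sum(),np.median(q,0),q.min(0),q.max(0),xs.min(),xs.max(),ys.min(),ys.max())
s=np.load('scene0.npz');S=cloud('scene',s['d']);q=S.reshape(-1,3)
for zz in (.8,):
    k=(abs(q[:,1]-.0)<.3)&(q[:,0]>.35)&(q[:,0]<.8)&(q[:,2]>.12);print('tall',q[k].min(0) if k.any() else 0, np.percentile(q[k],[5,50],axis=0) if k.any() else 0)
k=(P[...,2]>.15)&(P[...,1]>-.15)&(P[...,1]<.45)&(P[...,0]>.3)&(P[...,0]<.9);print('tall top',P[k].min(0),P[k].max(0))
```

```text
bench 0.0014468030078269578
[242 168  52  16 683] [267.32357247 175.33967789] h 0.03260627855257039 ((575.9616088867188, 342.2472839355469), (31.591386795043945, 119.28630828857422), 2.977104663848877)
[207 203  36  25 645] [224.59534884 215.2496124 ] h 0.04710949314506656 ((480.9855041503906, 435.6435546875), (75.33665466308594, 45.02989959716797), 80.40850067138672)
[265 235  41  32 670] [284.99402985 250.60149254] h 0.04235227434145352 ((402.35028076171875, 297.2783203125), (39.926639556884766, 85.51661682128906), 25.163806915283203)
0.078 287 [0.65095626 0.01156614 0.09876965] [ 0.64578182 -0.03951717  0.08023179] [0.659219   0.05871503 0.10376321] 393 438 134 141
0.046 2335 [0.62480496 0.0116032  0.05762141] [ 0.41021179 -0.07940222  0.04600429] [0.67932384 0.12611193 0.06386834] 361 450 130 248
tall [ 0.49094995 -0.29999814  0.12009589] [[ 0.59442629 -0.2685092   0.14700478]
 [ 0.75409448  0.03059442  0.28071669]]
tall top [ 0.30002141 -0.14996542  0.1500224 ] [0.89993026 0.39470227 0.96849244][ WARN:0@0.551] global loadsave.cpp:1063 imwrite_ Unsupported depth image for selected encoder is fallbacked to CV_8U.
```

View pics/fix.png

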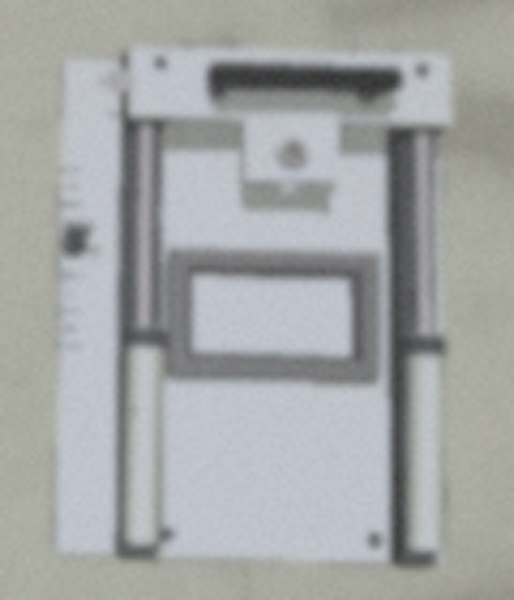

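The crop shows the nest rim (outer (168,252)–(378,381)), the bar at (305,78), the pointer near (118,80) and the mark clip near (77,240). Next I'll fit the fixture pose and enlarge the pointer and mark.

Run:
```python
from h import *
z=np.load('top0.npz');p,d=z['p'],z['d'];P=cloud('top',d);Z=P[...,2]
f=lambda c:[(x/4.283+345-.5,y/4.286+120-.5) for x,y in c]
def show(n,px,z):
    w=plane('top',f(px),z)*1000;print(n,w[:,:2].round(1).tolist(),'mean',w.mean(0)[:2].round(1));return w
show('nest outer',[(167,251),(378,254),(377,381),(166,379)],.018)
show('base L corners',[(65,58),(57,552)],.006)
g=p.astype(int).max(2)
m=(g<75);m[:,:393]=0;m[:,441:]=0;m[:134]=0;m[143:]=0
ys,xs=np.nonzero(m);w=plane('top',np.c_[xs,ys],.098);r=cv2.minAreaRect((w[:,:2]*1000).astype(np.float32));print('bar',r,len(xs))
m=((Z>.08));m[:,:385]=0;m[:,445:]=0;m[:130]=0;m[145:]=0
w=P[m];print('bar depth',cv2.minAreaRect((w[:,:2]*1000).astype(np.float32)),w.mean(0))
# nest grey mask
hsv=p[160:212,378:438].astype(int).max(2);ys,xs=np.nonzero((hsv>85)&(hsv<150))
mm=((hsv>85)&(hsv<150)).astype(np.uint8);n,l,s,c=cv2.connectedComponentsWithStats(mm);i=1+s[1:,4].argmax();ys,xs=np.nonzero(l==i)
print('nest mask',s[i],cv2.minAreaRect((plane('top',np.c_[xs+378,ys+160],.018)[:,:2]*1000).astype(np.float32)))
a=cv2.resize(p[130:205,352:392],(320,600),interpolation=cv2.INTER_CUBIC)
s=np.load('scene0.npz')['p'][145:245,312:392]
b=cv2.resize(s,(480,600),interpolation=cv2.INTER_CUBIC)
cv2.imwrite('pics/mark.png',np.hstack([a,b])[...,::-1])
```

```text
nest outer [[573.7, 69.5], [572.9, -47.3], [502.4, -44.9], [502.8, 70.9]] mean [538.   12.1]
base L corners [[686.3, 124.2], [408.5, 129.9]] mean [547.4 127.1]
bar ((648.0652465820312, 10.146453857421875), (94.64811706542969, 13.059060096740723), 88.7359848022461) 205
bar depth ((557.2718505859375, 110.16680908203125), (72.77355194091797, 351.29949951171875), 43.14106369018555) [0.64868456 0.01269962 0.10654222]
nest mask [   0    0   59   52 1335] ((556.8505859375, 14.013843536376953), (121.87555694580078, 138.6411895751953), 0.3471759259700775)
```

View pics/mark.png

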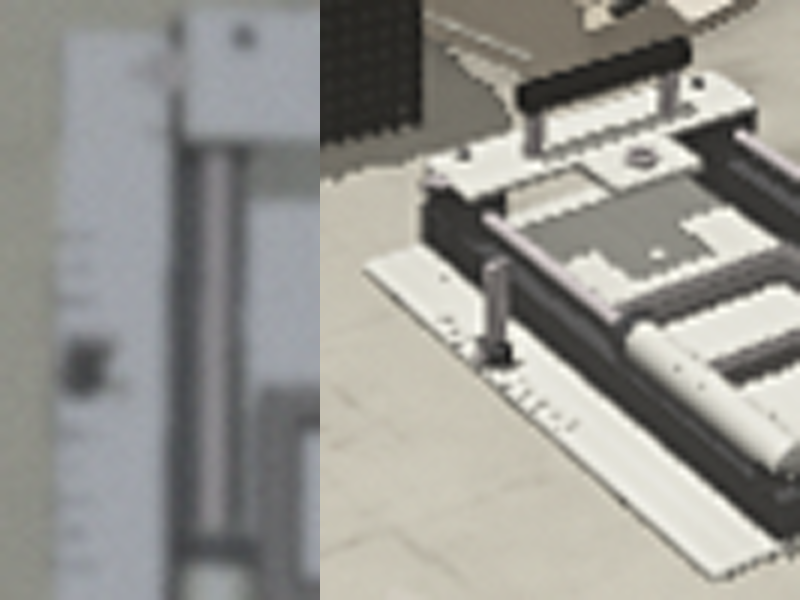

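Left, the top view: pointer tip near (140,68), dark clip at (85,365) with a faint blade to its right at about (120,383). Right, the scene view: blade top at (495,262), clip foot at (497,350), pointer tip at (428,178).

Run:
```python
from h import *
S=lambda x,y:((x-320)/6+312-.5,y/6+145-.5)
T=lambda x,y:(x/8+352-.5,y/8+130-.5)
for n,c in(('ptr',(428,178)),('blade top',(495,260)),('blade topL',(486,262)),('blade topR',(506,260))): print('scene',n,plane('scene',[S(*c)],.058)*1000)
for n,c in(('ptr',(140,68)),('blade',(120,383)),): print('top',n,plane('top',[T(*c)],.058)*1000)
a=np.deg2rad(-1.1);R=np.array([[np.cos(a),-np.sin(a)],[np.sin(a),np.cos(a)]]);o=np.array([538.5,11.5])
print('pred ptr',o+R@[118,101],'mark range',o+R@[53,101],o+R@[28,101],'bar',o+R@[113,0])
K,d,M=world('top');M=np.linalg.inv(M)
for xx in (566,570,574,578,582):
  for zz in(.006,.058):
    q=cv2.projectPoints(np.array([[xx/1000,.111,zz]]),cv2.Rodrigues(M[:3,:3])[0],M[:3,3],K,d)[0].ravel();print(xx,zz,((q+.5-[352,130])*8).round(0))
s=np.load('scene0.npz');print(s['d'][184:200:2,336:346].round(3)); C=cloud('scene',s['d']);print(C[186:196:2,340:343].round(3).tolist())
# fixture base plate check and overhead shelf clearance near bar, z above
z=np.load('top0.npz');P=cloud('top',z['d'])
for q in(C.reshape(-1,3),P.reshape(-1,3)):
  k=(q[:,2]>.12)&(q[:,0]<.85)&(q[:,0]>.5)&(abs(q[:,1])<.15)&(q[:,2]<.7);v=q[k];print('obst',len(v),np.percentile(v,[0,1,10,50],axis=0).round(3).tolist())
```

```text
scene ptr [[658.82033151 105.43009404  58.        ]]
scene blade top [[582.10302898 119.98445899  58.        ]]
scene blade topL [[582.92660085 124.29912516  58.        ]]
scene blade topR [[579.41584295 115.86350669  58.        ]]
top ptr [[659.8044177  107.70712308  58.        ]]
top blade [[568.19462157 114.11322643  58.        ]]
pred ptr [658.41719571 110.21608872] mark range [593.42917442 111.46392248] [568.43378162 111.94385854] bar [651.47917547   9.33068901]
566 0.006 [112. 420.]
566 0.058 [131. 391.]
570 0.006 [112. 407.]
570 0.058 [131. 377.]
574 0.006 [112. 393.]
574 0.058 [131. 363.]
578 0.006 [111. 380.]
578 0.058 [131. 349.]
582 0.006 [111. 367.]
582 0.058 [131. 335.]
[[1.166 1.166 1.169 1.176 1.178 1.159 1.154 1.148 1.152 1.145]
 [1.173 1.168 1.166 1.163 1.162 1.165 1.164 1.167 1.148 1.14 ]
 [1.175 1.173 1.169 1.16  1.16  1.161 1.096 1.161 1.164 1.16 ]
 [1.178 1.177 1.166 1.099 1.1   1.1   1.102 1.148 1.146 1.146]
 [1.185 1.174 1.173 1.105 1.105 1.103 1.108 1.148 1.139 1.141]
 [1.174 1.175 1.176 1.105 1.113 1.106 1.11  1.153 0.    1.137]
 [1.171 1.167 1.166 1.108 1.108 1.111 1.115 1.152 1.147 1.145]
 [1.158 1.163 1.16  1.115 1.116 1.115 1.118 1.16  1.154 1.144]]
[[[0.626, 0.091, 0.031], [0.627, 0.087, 0.029], [0.625, 0.085, 0.029]], [[0.622, 0.094, 0.027], [0.621, 0.091, 0.027], [0.575, 0.121, 0.061]], [[0.579, 0.125, 0.055], [0.577, 0.122, 0.055], [0.577, 0.119, 0.054]], [[0.579, 0.124, 0.048], [0.576, 0.123, 0.049], [0.579, 0.118, 0.046]], [[0.582, 0.122, 0.039], [0.576, 0.123, 0.042], [0.577, 0.119, 0.04]]]
obst 6859 [[0.734, -0.15, 0.12], [0.736, -0.146, 0.123], [0.74, -0.108, 0.171], [0.756, 0.029, 0.285]]
obst 12992 [[0.737, -0.15, 0.221], [0.738, -0.147, 0.227], [0.74, -0.12, 0.24], [0.759, -0.003, 0.278]]
```

Both views agree: mark x≈0.579, home pointer x≈0.659, so travel ≈79–80 mm. Fixture origin ≈(0.5385, 0.0115), yaw ≈−1.1°. Offcut at (0.402, 0.297), rotated 25.2°. Before moving I'll check clearance to the shelf and bowl.

Run:
```python
from h import *
for n in('scene','top'):
    q=cloud(n,np.load(n+'0.npz')['d']).reshape(-1,3)
    for z0 in np.arange(.06,.5,.04):
        b=(q[:,2]>z0)&(q[:,2]<z0+.04)
        k=b&(abs(q[:,1])<.13)&(q[:,0]>.69)&(q[:,0]<.9)
        m=b&(q[:,1]<-.12)&(q[:,1]>-.6)&(q[:,0]>.35)&(q[:,0]<.8)
        u=b&(q[:,1]>.15)&(q[:,1]<.5)&(q[:,0]>.3)&(q[:,0]<.75)
        f=lambda k,r:(k.sum(),q[k].min(0)[:2].round(3),q[k].max(0)[:2].round(3)) if k.sum()>3 else 0
        print(n,z0.round(2),'shelf',f(k,0),'scale',f(m,0),'left',f(u,0))
```

```text
scene 0.06 shelf (np.int64(905), array([ 0.759, -0.13 ]), array([0.874, 0.13 ])) scale (np.int64(2161), array([ 0.448, -0.449]), array([ 0.8 , -0.12])) left 0
scene 0.1 shelf (np.int64(890), array([ 0.787, -0.13 ]), array([0.899, 0.13 ])) scale (np.int64(1634), array([ 0.504, -0.599]), array([ 0.8  , -0.197])) left 0
scene 0.14 shelf (np.int64(367), array([0.776, 0.005]), array([0.81, 0.13])) scale (np.int64(1702), array([ 0.491, -0.599]), array([ 0.798, -0.165])) left 0
scene 0.18 shelf (np.int64(212), array([ 0.738, -0.101]), array([0.801, 0.129])) scale (np.int64(35), array([ 0.737, -0.538]), array([ 0.744, -0.153])) left (np.int64(11), array([0.739, 0.152]), array([0.742, 0.213]))
scene 0.22 shelf (np.int64(1164), array([ 0.734, -0.13 ]), array([0.855, 0.13 ])) scale (np.int64(1426), array([ 0.732, -0.6  ]), array([ 0.8 , -0.12])) left (np.int64(184), array([0.735, 0.15 ]), array([0.75 , 0.222]))
scene 0.26 shelf (np.int64(1967), array([ 0.745, -0.13 ]), array([0.898, 0.13 ])) scale (np.int64(852), array([ 0.742, -0.6  ]), array([ 0.8 , -0.12])) left (np.int64(29), array([0.746, 
[... 1653 characters left out ...]
ray([0.748, 0.151]), array([0.75 , 0.166]))
top 0.3 shelf (np.int64(280), array([ 0.753, -0.13 ]), array([0.828, 0.13 ])) scale (np.int64(145), array([ 0.755, -0.175]), array([ 0.799, -0.12 ])) left 0
top 0.34 shelf 0 scale 0 left 0
top 0.38 shelf 0 scale 0 left 0
top 0.42 shelf (np.int64(1773), array([ 0.738, -0.13 ]), array([0.747, 0.13 ])) scale (np.int64(803), array([ 0.738, -0.232]), array([ 0.749, -0.12 ])) left (np.int64(399), array([0.738, 0.15 ]), array([0.743, 0.221]))
top 0.46 shelf (np.int64(166), array([ 0.738, -0.129]), array([0.746, 0.13 ])) scale (np.int64(136), array([ 0.738, -0.218]), array([ 0.748, -0.12 ])) left (np.int64(15), array([0.739, 0.153]), array([0.741, 0.219]))
```

Request:
{"op": "move_arm", "data": {"moves": [{"x": 0.97,"y": -0.95,"z": -0.33,"yaw": -1},{"x": 0.97,"y": -0.95,"z": -0.33,"yaw": -1},{"x": 0.97,"y": -0.95,"z": -0.33,"yaw": -1},{"x": 0.97,"y": -0.95,"z": -0.33,"yaw": -1},{"x": 0.97,"y": -0.95,"z": -0.33,"yaw": -1},{"x": 0.97,"y": -0.95,"z": -0.33,"yaw": -1}]}}

```text
invalid input at $.moves[0]: expected keys x, y, z, yaw, jaw
```

Request:
{"op": "move_arm", "data": {"moves": [{"x": 1,"y": 0.04,"yaw": -1},{"x": 1,"y": 0.04,"yaw": -1},{"x": 1,"y": 0.04,"yaw": -1},{"x": 1,"y": 0.04,"yaw": -1},{"x": 1,"y": 0.04,"yaw": -1},{"x": 1,"y": 0.04,"yaw": -1}]}}

```text
invalid input at $.moves[0]: expected keys x, y, z, yaw, jaw
```

Request:
{"op": "move_arm", "data": {"moves": [{"x": 0.97,"y": -0.95,"z": -0.33,"yaw": -1,"jaw": 100},{"x": 0.97,"y": -0.95,"z": -0.33,"yaw": -1,"jaw": 100},{"x": 0.97,"y": -0.95,"z": -0.33,"yaw": -1,"jaw": 100},{"x": 0.97,"y": -0.95,"z": -0.33,"yaw": -1,"jaw": 100},{"x": 0.97,"y": -0.95,"z": -0.33,"yaw": -1,"jaw": 100},{"x": 0.97,"y": -0.95,"z": -0.33,"yaw": -1,"jaw": 100}]}}

```text
time: 0.7
eef_pos: [0.2539, -0.3493, 0.2889]
ee_rot: [179.9, 0.0, 61.6]
force: [0.1, -0.7, 0.0]
width: 0.0882
gripper_force: 0.0
```

Request:
{"op": "move_arm", "data": {"moves": [{"x": 1,"y": 0.04,"z": 0,"yaw": -1,"jaw": 100},{"x": 1,"y": 0.04,"z": 0,"yaw": -1,"jaw": 100},{"x": 1,"y": 0.04,"z": 0,"yaw": -1,"jaw": 100},{"x": 1,"y": 0.04,"z": 0,"yaw": -1,"jaw": 100},{"x": 1,"y": 0.04,"z": 0,"yaw": -1,"jaw": 100},{"x": 1,"y": 0.04,"z": 0,"yaw": -1,"jaw": 100}]}}

```text
time: 1.3
eef_pos: [0.3309, -0.2218, 0.2881]
ee_rot: [-180.0, -0.0, 106.5]
force: [0.5, -0.9, -0.0]
width: 0.0881
gripper_force: 0.0
```

Request:
{"op": "move_arm", "data": {"moves": [{"x": 1,"y": 0.67,"z": 0,"yaw": 0,"jaw": 100},{"x": 1,"y": 0.67,"z": 0,"yaw": 0,"jaw": 100},{"x": 1,"y": 0.67,"z": 0,"yaw": 0,"jaw": 100},{"x": 1,"y": 0.67,"z": 0,"yaw": 0,"jaw": 100},{"x": 1,"y": 0.67,"z": 0,"yaw": 0,"jaw": 100}]}}

```text
time: 1.8
eef_pos: [0.3857, -0.0476, 0.2882]
ee_rot: [180.0, -0.0, 106.4]
force: [-0.6, -0.3, 0.0]
width: 0.088
gripper_force: 0.0
```

Request:
{"op": "move_arm", "data": {"moves": [{"x": 1,"y": 0.67,"z": 0,"yaw": 0,"jaw": 100},{"x": 1,"y": 0.67,"z": 0,"yaw": 0,"jaw": 100},{"x": 1,"y": 0.67,"z": 0,"yaw": 0,"jaw": 100},{"x": 1,"y": 0.67,"z": 0,"yaw": 0,"jaw": 100},{"x": 1,"y": 0.67,"z": 0,"yaw": 0,"jaw": 100}]}}

```text
time: 2.3
eef_pos: [0.4409, 0.1234, 0.2877]
ee_rot: [-180.0, -0.0, 106.3]
force: [-0.4, -0.5, 0.1]
width: 0.088
gripper_force: 0.0
```

Request:
{"op": "move_arm", "data": {"moves": [{"x": 1,"y": 0.08,"z": 0.66,"yaw": -0.2,"jaw": 100},{"x": 1,"y": 0.08,"z": 0.66,"yaw": -0.2,"jaw": 100},{"x": 1,"y": 0.08,"z": 0.66,"yaw": -0.2,"jaw": 100},{"x": 1,"y": 0.08,"z": 0.66,"yaw": -0.2,"jaw": 100},{"x": 1,"y": 0.08,"z": 0.66,"yaw": -0.2,"jaw": 100},{"x": 1,"y": 0.08,"z": 0.66,"yaw": -0.2,"jaw": 100},{"x": 1,"y": 0.08,"z": 0.66,"yaw": -0.2,"jaw": 100}]}}

```text
time: 3.0
eef_pos: [0.4111, 0.2676, 0.1901]
ee_rot: [179.9, 0.0, 115.0]
force: [-0.6, 0.1, 0.1]
width: 0.0881
gripper_force: 0.0
```

Request:
{"op": "move_arm", "data": {"moves": [{"x": 0.2,"y": 0.03,"z": 0.1,"yaw": 0,"jaw": 100},{"x": 0.2,"y": 0.03,"z": 0.73,"yaw": 0,"jaw": 100},{"x": 0.2,"y": 0.03,"z": 0.73,"yaw": 0,"jaw": 100},{"x": 0.2,"y": 0.03,"z": 0.73,"yaw": 0,"jaw": 100},{"x": 0.2,"y": 0.03,"z": 0.73,"yaw": 0,"jaw": 100}]}}

```text
time: 3.5
eef_pos: [0.4026, 0.2975, 0.0811]
ee_rot: [180.0, 0.0, 115.1]
force: [0.3, -0.1, 0.2]
width: 0.0881
gripper_force: 0.0
```

Run:
```python
from h import *
p,_=read_camera('scene');cv2.imwrite('pics/s1.png',cv2.resize(p[130:330,200:440],(720,600),interpolation=cv2.INTER_CUBIC)[...,::-1]);print(read_state()['eef_pos'])
```

```text
[0.40309764 0.29788659 0.08199713]
```

View pics/s1.png

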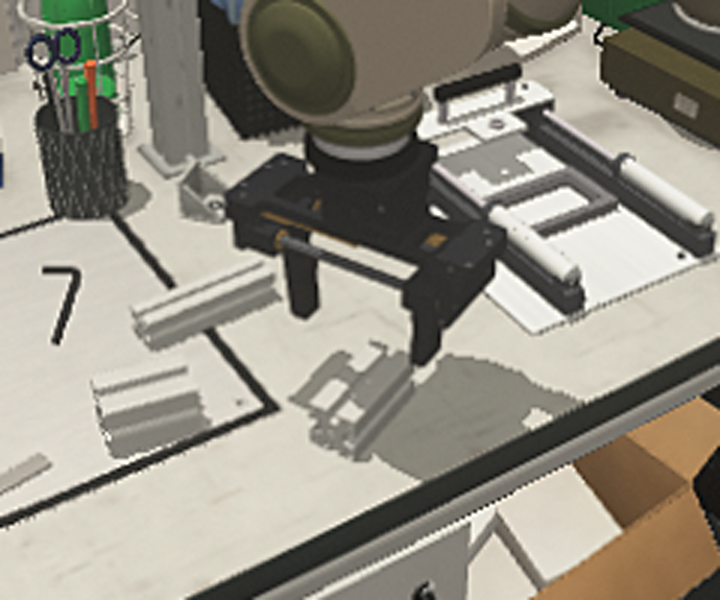

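The picture shows the open fingers straddling the offcut (crop (350,400)), with the long one clear at (210,300).

Request:
{"op": "move_arm", "data": {"moves": [{"x": 0,"y": 0,"z": 0.25,"yaw": 0,"jaw": 100},{"x": 0,"y": 0,"z": 0.42,"yaw": 0,"jaw": 100},{"x": 0,"y": 0,"z": 0.42,"yaw": 0,"jaw": 100},{"x": 0,"y": 0,"z": 0.42,"yaw": 0,"jaw": 30},{"x": 0,"y": 0,"z": 0.42,"yaw": 0,"jaw": 30},{"x": 0,"y": 0,"z": 0.42,"yaw": 0,"jaw": 30},{"x": 0,"y": 0,"z": 0.42,"yaw": 0,"jaw": 30},{"x": 0,"y": 0,"z": 0.42,"yaw": 0,"jaw": 30},{"x": 0,"y": 0,"z": 0.42,"yaw": 0,"jaw": 30},{"x": 0,"y": 0,"z": 0.42,"yaw": 0,"jaw": 30}]}}

```text
time: 4.55
eef_pos: [0.4016, 0.2981, 0.0169]
ee_rot: [180.0, 0.0, 115.1]
force: [-0.1, 0.3, 2.0]
width: 0.04
gripper_force: 30.0
```

Request:
{"op": "move_arm", "data": {"moves": [{"x": 0,"y": 0,"z": -0.2,"yaw": 0,"jaw": 30},{"x": 0,"y": 0,"z": -0.5,"yaw": 0,"jaw": 30},{"x": 0,"y": 0,"z": -0.8,"yaw": 0,"jaw": 30},{"x": -0.3,"y": 0,"z": -0.8,"yaw": 0.1,"jaw": 30},{"x": -0.6,"y": 0,"z": -0.8,"yaw": 0.25,"jaw": 30},{"x": -0.9,"y": 0,"z": -0.8,"yaw": 0.4,"jaw": 30},{"x": -1,"y": 0,"z": -0.8,"yaw": 0.58,"jaw": 30},{"x": -1,"y": 0,"z": -0.8,"yaw": 0.58,"jaw": 30},{"x": -1,"y": 0,"z": -0.8,"yaw": 0.58,"jaw": 30}]}}

```text
time: 5.45
eef_pos: [0.4648, 0.1625, 0.1364]
ee_rot: [-179.9, -0.0, 89.2]
force: [1.0, -0.7, -2.1]
width: 0.0397
gripper_force: 30.0
```

Request:
{"op": "move_arm", "data": {"moves": [{"x": -0.3,"y": 0.15,"z": 0,"yaw": 0,"jaw": 30},{"x": -0.6,"y": 0.3,"z": 0,"yaw": 0,"jaw": 30},{"x": -0.9,"y": 0.45,"z": 0,"yaw": 0,"jaw": 30},{"x": -1,"y": 0.51,"z": 0,"yaw": 0,"jaw": 30},{"x": -1,"y": 0.51,"z": 0.3,"yaw": 0,"jaw": 30},{"x": -1,"y": 0.51,"z": 0.5,"yaw": 0,"jaw": 30},{"x": -1,"y": 0.51,"z": 0.5,"yaw": 0,"jaw": 30},{"x": -1,"y": 0.51,"z": 0.5,"yaw": 0,"jaw": 30}]}}

```text
time: 6.25
eef_pos: [0.5393, 0.0122, 0.0623]
ee_rot: [-180.0, -0.0, 89.2]
force: [0.3, -0.5, -1.6]
width: 0.0397
gripper_force: 30.0
```

Run:
```python
from h import *
p,_=read_camera('scene');q,_=read_camera('top')
a=cv2.resize(p[150:250,320:440],(480,400),interpolation=cv2.INTER_CUBIC);b=cv2.resize(q[130:230,370:450],(320,400),interpolation=cv2.INTER_CUBIC)
cv2.imwrite('pics/s2.png',np.hstack([a,b])[...,::-1]);s=read_state();print(s['eef_pos'],s['ee_rot'])
```

```text
[0.54007342 0.01168305 0.06347788] [1.79835252e+02 2.47957839e-02 8.91458764e+01]
```

View pics/s2.png

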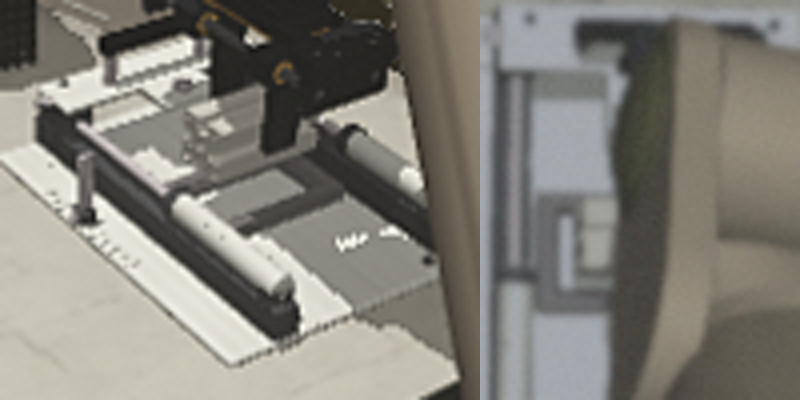

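The offcut hangs over the nest, its left end at about (580, 197–272) in the top part; I'll check that against where it should be.

Run:
```python
from h import *
f=lambda c:[((x-480)/4+370-.5,y/4+130-.5) for x,y in c]
print('offcut top L end corners (want x .5185/.5585 +, y ~.054)',plane('top',f([(580,197),(580,272)]),.0863).round(4).tolist())
print('nest outer L',plane('top',f([(540,195),(538,309)]),.018).round(4).tolist())
```

```text
offcut top L end corners (want x .5185/.5585 +, y ~.054) [[0.5607, 0.0557, 0.0863], [0.5192, 0.0563, 0.0863]]
nest outer L [[0.5733, 0.0672, 0.018], [0.5056, 0.0692, 0.018]]
```

Request:
{"op": "move_arm", "data": {"moves": [{"x": -0.013,"y": -0.006,"z": 0,"yaw": 0,"jaw": 30},{"x": -0.013,"y": -0.006,"z": 0.08,"yaw": 0,"jaw": 30},{"x": -0.013,"y": -0.006,"z": 0.14,"yaw": 0,"jaw": 30},{"x": -0.013,"y": -0.006,"z": 0.18,"yaw": 0,"jaw": 30},{"x": -0.013,"y": -0.006,"z": 0.21,"yaw": 0,"jaw": 30},{"x": -0.013,"y": -0.006,"z": 0.24,"yaw": 0,"jaw": 30},{"x": -0.013,"y": -0.006,"z": 0.24,"yaw": 0,"jaw": 30}]}}

```text
time: 7.05
eef_pos: [0.5383, 0.0099, 0.0257]
ee_rot: [180.0, -0.1, 89.0]
force: [-0.7, 4.8, 0.5]
width: 0.04
gripper_force: 30.0
```

Request:
{"op": "move_arm", "data": {"moves": [{"x": 0.008,"y": 0,"z": 0,"yaw": 0,"jaw": 30},{"x": 0.008,"y": 0,"z": 0.01,"yaw": 0,"jaw": 30},{"x": 0.008,"y": 0,"z": 0.02,"yaw": 0,"jaw": 30},{"x": 0.008,"y": 0,"z": 0.02,"yaw": 0,"jaw": 30}]}}

```text
time: 7.45
eef_pos: [0.5386, 0.0096, 0.0233]
ee_rot: [179.9, 0.1, 89.0]
force: [-2.4, -2.2, 6.7]
width: 0.0399
gripper_force: 30.0
```

Request:
{"op": "move_arm", "data": {"moves": [{"x": 0,"y": 0,"z": 0,"yaw": 0,"jaw": 60},{"x": 0,"y": 0,"z": 0,"yaw": 0,"jaw": 60},{"x": 0,"y": 0,"z": 0,"yaw": 0,"jaw": 60},{"x": 0,"y": 0,"z": 0,"yaw": 0,"jaw": 60},{"x": 0,"y": 0,"z": -0.2,"yaw": 0,"jaw": 60},{"x": 0,"y": 0,"z": -0.5,"yaw": 0,"jaw": 60},{"x": 0,"y": -0.3,"z": -0.7,"yaw": 0,"jaw": 60},{"x": 0,"y": -0.6,"z": -0.7,"yaw": 0,"jaw": 100},{"x": 0,"y": -0.9,"z": -0.7,"yaw": 0,"jaw": 100},{"x": 0,"y": -0.9,"z": -0.7,"yaw": 0,"jaw": 100}]}}

```text
time: 8.45
eef_pos: [0.3979, 0.0137, 0.1275]
ee_rot: [-179.7, -0.1, 89.0]
force: [0.4, 0.4, -0.4]
width: 0.0745
gripper_force: 0.0
```

Run:
```python
from h import *
p,_=read_camera('scene');q,d=read_camera('top')
a=cv2.resize(p[150:250,320:440],(480,400),interpolation=cv2.INTER_CUBIC);b=cv2.resize(q[130:230,370:450],(320,400),interpolation=cv2.INTER_CUBIC)
cv2.imwrite('pics/s3.png',np.hstack([a,b])[...,::-1])
P=cloud('top',d);m=(P[...,2]>.035)&(P[...,2]<.065)&(P[...,0]>.51)&(P[...,0]<.57)&(P[...,1]>-.045)&(P[...,1]<.065)
w=P[m];print(m.sum(),np.median(w,0),(w.min(0)+w.max(0))/2,w.max(0)-w.min(0),read_state()['eef_pos'])
```

```text
664 [0.54036703 0.00959003 0.04700025] [0.53968857 0.00970177 0.04371157] [0.0414215  0.08466662 0.01728742] [0.40342741 0.0124803  0.12821257]
```

View pics/s3.png

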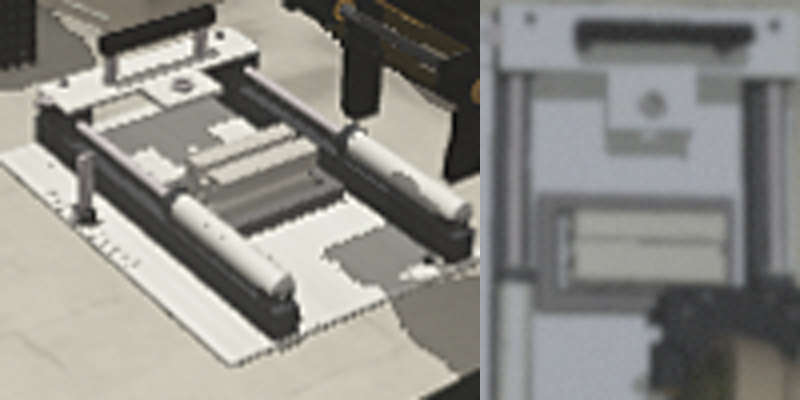

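The offcut lies flat in the pocket (top at z≈0.046) and the carriage is still home. Now to the bar: the shelf edge is at x 0.734, so I'll hook from the near side with the jaws open and let closing draw the bar in.

Request:
{"op": "move_arm", "data": {"moves": [{"x": -0.013,"y": 0.3,"z": 0,"yaw": 0,"jaw": 100},{"x": -0.013,"y": 0.6,"z": 0,"yaw": 0,"jaw": 100},{"x": -0.013,"y": 0.9,"z": 0,"yaw": 0,"jaw": 100},{"x": -0.013,"y": 1,"z": 0,"yaw": 0,"jaw": 100},{"x": -0.013,"y": 1,"z": 0,"yaw": 0,"jaw": 100}]}}

```text
time: 9.05
eef_pos: [0.5561, 0.0079, 0.1268]
ee_rot: [179.9, 0.0, 89.1]
force: [-0.3, 0.3, -0.2]
width: 0.0883
gripper_force: 0.0
```

Request:
{"op": "move_arm", "data": {"moves": [{"x": 0,"y": 0.2,"z": 0,"yaw": 0,"jaw": 100},{"x": 0,"y": 0.455,"z": 0,"yaw": 0,"jaw": 100},{"x": 0,"y": 0.455,"z": 0,"yaw": 0,"jaw": 100},{"x": 0,"y": 0.455,"z": 0,"yaw": 0,"jaw": 100}]}}

```text
time: 9.45
eef_pos: [0.6211, 0.0071, 0.127]
ee_rot: [-179.9, -0.0, 89.1]
force: [-0.2, -0.8, 0.6]
width: 0.088
gripper_force: 0.0
```

Request:
{"op": "move_arm", "data": {"moves": [{"x": 0.01,"y": 0.01,"z": 0.1,"yaw": 0,"jaw": 100},{"x": 0.01,"y": 0.01,"z": 0.2,"yaw": 0,"jaw": 100},{"x": 0.01,"y": 0.01,"z": 0.28,"yaw": 0,"jaw": 100},{"x": 0.01,"y": 0.01,"z": 0.35,"yaw": 0,"jaw": 100},{"x": 0.01,"y": 0.01,"z": 0.35,"yaw": 0,"jaw": 100}]}}

```text
time: 9.95
eef_pos: [0.6221, 0.0085, 0.074]
ee_rot: [-179.9, -0.0, 89.0]
force: [0.5, -0.1, -0.5]
width: 0.0883
gripper_force: 0.0
```

Request:
{"op": "move_arm", "data": {"moves": [{"x": 0,"y": 0,"z": 0,"yaw": 0,"jaw": 60},{"x": 0,"y": 0,"z": 0,"yaw": 0,"jaw": 40},{"x": 0,"y": 0,"z": 0,"yaw": 0,"jaw": 20},{"x": 0,"y": 0,"z": 0,"yaw": 0,"jaw": 0},{"x": 0,"y": 0,"z": 0,"yaw": 0,"jaw": 0},{"x": 0,"y": 0,"z": 0,"yaw": 0,"jaw": 0},{"x": 0,"y": 0,"z": 0,"yaw": 0,"jaw": 0},{"x": 0,"y": 0,"z": 0,"yaw": 0,"jaw": 0}]}}

```text
time: 10.75
eef_pos: [0.6235, 0.0084, 0.0757]
ee_rot: [179.9, 0.0, 89.0]
force: [3.8, 0.5, 2.6]
width: 0.0261
gripper_force: 1.9
```

Request:
{"op": "move_arm", "data": {"moves": [{"x": 0,"y": 0,"z": 0,"yaw": 0,"jaw": 0},{"x": 0,"y": 0,"z": 0,"yaw": 0,"jaw": 0},{"x": 0,"y": 0,"z": 0,"yaw": 0,"jaw": 0},{"x": 0,"y": 0,"z": 0,"yaw": 0,"jaw": 0},{"x": 0,"y": 0,"z": 0,"yaw": 0,"jaw": 0}]}}

```text
time: 11.25
eef_pos: [0.6232, 0.0084, 0.0754]
ee_rot: [180.0, 0.0, 89.0]
force: [4.4, -0.4, 5.3]
width: 0.0118
gripper_force: 30.0
```

Request:
{"op": "move_arm", "data": {"moves": [{"x": 0,"y": -0.06,"z": 0,"yaw": 0,"jaw": 0},{"x": 0,"y": -0.12,"z": 0,"yaw": 0,"jaw": 0},{"x": 0,"y": -0.18,"z": 0,"yaw": 0,"jaw": 0},{"x": 0,"y": -0.24,"z": 0,"yaw": 0,"jaw": 0},{"x": 0,"y": -0.29,"z": 0,"yaw": 0,"jaw": 0},{"x": 0,"y": -0.33,"z": 0,"yaw": 0,"jaw": 0},{"x": 0,"y": -0.33,"z": 0,"yaw": 0,"jaw": 0},{"x": 0,"y": -0.33,"z": 0,"yaw": 0,"jaw": 0}]}}

```text
time: 12.05
eef_pos: [0.5738, 0.0095, 0.0754]
ee_rot: [180.0, -0.0, 89.0]
force: [5.5, 1.4, 5.5]
width: 0.0115
gripper_force: 30.0
```

Run:
```python
from h import *
p,ds=read_camera('scene');q,d=read_camera('top');np.savez('end.npz',p=p,ds=ds,q=q,d=d)
a=cv2.resize(p[170:220,312:372],(480,400),interpolation=cv2.INTER_CUBIC);b=cv2.resize(q[140:190,352:392],(320,400),interpolation=cv2.INTER_CUBIC)
cv2.imwrite('pics/s4.png',np.hstack([a,b])[...,::-1]);s=read_state();print(s['eef_pos'],s['force'],s['width'])
```

```text
[0.57397064 0.00942349 0.07542514] [5.18723254 2.05351084 4.98774098] 0.011455673838735435
```

View pics/s4.png

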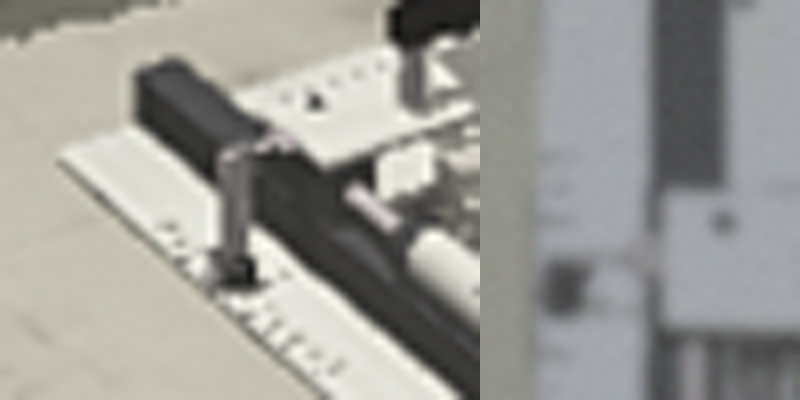

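The pointer tip (scene (255,150), top (635,252)) stands almost at the blade's top (scene (235,145), top ~(600,258)). I'll enlarge to read the remainder.

Run:
```python
from h import *
e=np.load('end.npz');p,q=e['p'],e['q']
a=p[182:202,332:352];b=q[164:184,360:380]
n=lambda i:cv2.resize(cv2.normalize(i,None,0,255,cv2.NORM_MINMAX),(400,400),interpolation=cv2.INTER_CUBIC)
cv2.imwrite('pics/s5.png',np.hstack([n(a),n(b)])[...,::-1])
```

```text
(no output)
```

View pics/s5.png

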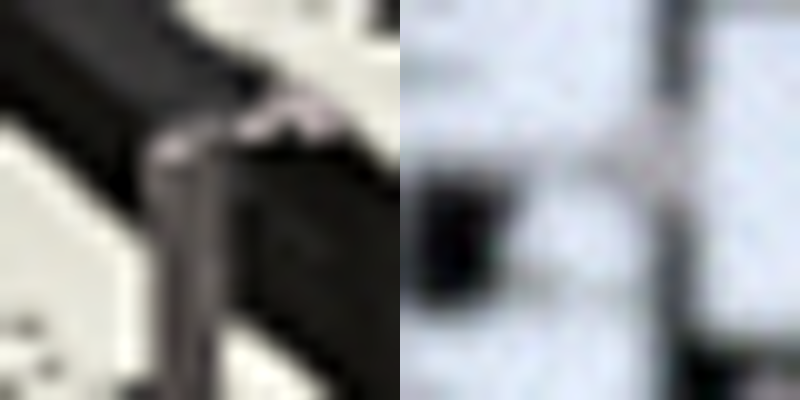

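In the scene crop, the blade's top runs (160,150)–(215,127) and the pointer carries on in line from its tip at (240,132). In the top crop the pointer's row is ≈155–160 and the blade's strip ≈155.

Run:
```python
from h import *
S=lambda x,y:(x/20+332-.5,y/20+182-.5)
T=lambda x,y:((x-400)/20+360-.5,y/20+164-.5)
for n,c in dict(bladeL=(165,147),bladeR=(212,127),ptrtip=(242,130),ptrmid=(285,108)).items():print(n,(plane('scene',[S(*c)],.058)*1000).round(1))
for n,c in dict(bladeL=(530,152),blademid=(560,157),ptr=(625,160),ptrroot=(660,155)).items():print('T',n,(plane('top',[T(*c)],.058)*1000).round(1))
```

```text
bladeL [[579.3 124.9  58. ]]
bladeR [[579.9 116.8  58. ]]
ptrtip [[577.1 113.9  58. ]]
ptrmid [[578.5 105.9  58. ]]
T bladeL [[582.6 115.1  58. ]]
T blademid [[582.1 111.7  58. ]]
T ptr [[581.8 104.4  58. ]]
T ptrroot [[582.4 100.4  58. ]]
```

Both views put the pointer within about 1–2 mm of the blade. I'll hold briefly, then hand in.

Request:
{"op": "move_arm", "data": {"moves": [{"x": 0,"y": 0,"z": 0,"yaw": 0,"jaw": 0},{"x": 0,"y": 0,"z": 0,"yaw": 0,"jaw": 0},{"x": 0,"y": 0,"z": 0,"yaw": 0,"jaw": 0},{"x": 0,"y": 0,"z": 0,"yaw": 0,"jaw": 0},{"x": 0,"y": 0,"z": 0,"yaw": 0,"jaw": 0},{"x": 0,"y": 0,"z": 0,"yaw": 0,"jaw": 0},{"x": 0,"y": 0,"z": 0,"yaw": 0,"jaw": 0},{"x": 0,"y": 0,"z": 0,"yaw": 0,"jaw": 0}]}}

```text
time: 12.95
eef_pos: [0.574, 0.0094, 0.0754]
ee_rot: [180.0, -0.0, 89.0]
force: [4.8, 2.7, 4.7]
width: 0.0115
gripper_force: 30.0
```

```bash
python3 -c "
from station import *
s=read_state();print(s['eef_pos'],s['gripper_force']);print(hand_in())"
```

```text
[0.57404299 0.0094245  0.07544678] 29.99657979235053
the job is handed in; nothing more can be done
None
```

I handed the job in at about 13 s: the 40 mm offcut lies flat in the pocket, released, and the gripper is holding the carriage with its pointer within about 2 mm of the mark by both cameras (no verdict was returned).

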